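# Start the clamping screw of the sheet stop by feel

## Task

On the trimming rail, slide the sheet stop along until it is hard against the end stop, where the round nose of its clamping screw falls into the threaded boss. Then take the red crank grip and start the thread by feel: turn the crank backward (anticlockwise seen from above) until you feel the screw drop off the end of the thread, then forward one full turn and no farther, and finish still pinching the red grip between the fingers with the screw held started by that one turn. Leave the paste bowl, the palm brush, the paperweight and the bamboo slip where they lie.

Things in the scene. Friction and masses are not known exactly. Their poses are not given: they have to be found in the camera images.
- trim_rail: Aluminium trimming rail fixed to the red table, 64 mm wide (its x), 462 mm long (its y), 30 mm high; the grey sheet stop rides on it. Dark steel end stop block (64 x 24 x 36 mm) on its +y end; a paper sheet lies on its +x side. Origin on the table top under the axis of the threaded boss; z up, +y along the rail towards the end stop.
- boss_mouth (a point): Mouth of the threaded boss (brass disc of 48 mm diameter, 28 mm hole) in the rail's top, 30 mm above the table, 37 mm short of the end stop's face. With the sheet stop home the screw and crank turn about this axis. Right-hand thread, 5 mm a turn. Its end (the drop) cannot be seen: 0.35 to 0.9 turn back from the start; a light push down is carried until there.
- end_stop_face (a point): Middle of the end stop's face that the sheet stop comes to, 48 mm above the table.
- sheet_stop (a joint): How far the sheet stop (84 x 186 mm carriage, top plate 46 mm above the table) is from the end stop along the rail, m: 0 home, up to 0.21. About 4 N of friction. As it comes home the screw's nose falls 6 to 9 mm into the boss mouth (this is not the thread drop) and then keeps it there with 1 mm of play.
- stop_tab (a point): Grasp point on the black upright tab of the sheet stop, 70 mm above the table, 120 mm behind the screw's axis (towards rail -y). The tab is 22 mm thick across the rail (rail x), 44 mm long along it, and stands from 46 to 88 mm above the table.
- screw_axis (a point): On the axis of the clamping screw, on top of its round steel guide on the sheet stop, 68 mm above the table; moves with the sheet stop. A steel stop blade stands out from the sheet stop on the rail's +x side, to 122 mm from the rail's middle, 38 mm high, 60 mm behind this axis.
- screw_turn (a joint): Angle of the screw and its crank, rad, no limits, growing as it turns backward (anticlockwise from above), 6.28 a turn. At angle a the grip lies at (-55 cos a, -55 sin a) mm in rail x, y from the screw's axis. About 0.05 Nm of friction. Starts within 1 rad of 0.
- screw_lift (a joint): Height of the screw, m, up positive; free to slide in its guide, sinking by its weight (5 N). About 0.0045 riding on the rail; in the boss mouth it lies on the first thread at -0.0045 to -0.0018; turned back it climbs 5 mm a turn to 0, the thread's end, then drops 5 mm unless held up. Turned forward it sinks 5 mm a turn, held both ways (under 0.5 mm play): -0.010 one turn after the drop.
- handle_grip: Red upright crank grip, cylinder of 20 mm diameter, 52 mm high, that revolves freely on its pin, so it can be pinched from above and led round a 55 mm radius circle without turning the hand; it rises and sinks with the screw. Origin at its middle, 133 mm above the table at screw_lift 0, when the crank arm's top is at 106 mm. z is the axis it revolves about.
- paste_bowl: White ceramic paste bowl, 110 mm across, 55 mm high; origin under its middle. Not to be disturbed.
- palm_brush: Flat palm-fibre brush lying on the table, about 70 x 152 x 26 mm; origin under its wooden back. Not to be disturbed.
- paperweight: Brass bar paperweight, 32 x 180 x 23 mm; origin under its middle. Not to be disturbed.
- bamboo_slip: Bamboo lifting slip, 16 x 230 x 6 mm, lying flat; origin under its middle. Not to be disturbed.

How it is judged:
On the way, in this order (a step that is already met when the one before it is completed fails the run):
1. the sheet stop is against the end stop and the screw's nose has fallen into the boss (value of joint sheet_stop below 0.003 m and value of joint screw_lift below -0.0013 m), for 0.2 s.
2. the crank is turned backward until the screw has climbed to the end of the thread (value of joint screw_lift above -0.001 m and value of joint screw_turn above 2.4 rad and value of joint sheet_stop below 0.003 m).
3. the screw has dropped by a thread there, the crank still turned back (value of joint screw_lift below -0.0036 m and value of joint screw_turn above 2 rad and value of joint sheet_stop below 0.003 m), for 0.1 s.
At the end, for the whole second after the job is handed in: Through the last second: sheet stop within 3 mm of the end stop; screw one turn past the drop to within a third of a turn (lift -0.0084 to -0.0116 m); red grip at rest, pinched (over 3 N) within 15 mm of the grasp point; bystanders within 20 mm of where they lay (value of joint sheet_stop below 0.003 m and value of joint screw_lift between -0.0116 and -0.0084 m and contact force between the fingers and handle_grip above 3 N and horizontal distance between the grasp point and handle_grip below 0.015 m and angular speed of handle_grip below 0.3 rad/s and distance of each of paste_bowl, palm_brush, paperweight, bamboo_slip from where it was at the start of the episode below 0.02 m); the arm keeps its last pose, push and grip.
It fails at once if the screw is run in more than about one and two thirds of a turn (value of joint screw_lift below -0.0135 m).
It fails at once if the paste bowl is disturbed (distance of paste_bowl from where it was at the start of the episode above 0.02 m).
It fails at once if the palm brush is disturbed (distance of palm_brush from where it was at the start of the episode above 0.02 m).
It fails at once if the paperweight is disturbed (distance of paperweight from where it was at the start of the episode above 0.02 m).
It fails at once if the bamboo slip is disturbed (distance of bamboo_slip from where it was at the start of the episode above 0.02 m).
It also fails if it takes over 69 s, if anything falls off the work surface, if the arm or the gripper's body presses on something with over 40 N, if the wrist force passes 120 N, or if a joint passes its speed limit or range.

## Robot

A 6-joint arm with a two-finger parallel gripper is mounted at the origin on the work surface. World frame = base frame: x ahead of the robot, y to its left, z up, the work surface at z = 0. Lengths are in m, angles in rad, forces in N, time in s.
With the tool pointing down it reaches from about 0.3 to 0.775 m from the base axis. Payload 14.6 kg.
Tool frame: the origin (TCP) lies midway between the tips of the shut fingers; the grasp point (between the pads) lies 19 mm behind it (ctrl.hold_point_z is the distance from the TCP to the grasp point, in m); z points along the fingers, x is the direction in which the jaws open and shut, and the axes are right-handed (so a half turn about z gives the same grasp; the last joint's range is limited). The gripper opens to 94 mm and grips with 3 to 60 N. Pads are 16 mm wide; open, the fingers measure 119 mm over their backs; the gripper's body (75 mm by 177 mm) begins 78 mm behind the grasp point.
Start: joints at [1.23, 0.3, 1.521, -0, 1.321, -0.067], TCP at [0.149, 0.53, 0.205] pointing down, gripper open.
Joint ranges: [-3.03, 3.03], [-0.79, 2.21], [0.23, 2.52], [-1.04, 4.18], [0, 3.07], [-2.55, 2.55]. Speed limits (rad/s): [2.22, 2.22, 2.57, 3.14, 3.14, 3.14].

## Interface

Orientations are given as [roll, pitch, yaw] about the fixed x, y, z axes, in that order (R = Rz(yaw) Ry(pitch) Rx(roll)).
In Python, from station import ctrl, viewer, ticket, nets gives the robot as it stands.
- The arm moves only by the tool carry_out, never from a script. Its argument "commands" is one flat list of numbers, 7 for each row, row after row: the closure, from -1 (fully open) to 1 (shut), so that 0 is half open, then the shift along the world's x, y, z in cm, then the turn, a rotation vector about the world's x, y, z in rad. In form: [gripper, tx, ty, tz, ax, ay, az, gripper, tx, ty, tz, ax, ay, az, ...]. A call has 1 to 12 rows; each row is the pose to reach, as a shift and turn from the pose measured when the call began; what a row does not reach only later rows make up. A row lasts 1/12 s, in which the tool goes at most 41.7 mm and 7.16 degrees, less where a joint would pass 70% of its speed; a pose out of reach is approached as far as the arm can. A call with a gripper value outside its range is refused whole. The fingers move at their own pace and stop on an object; "force" is the grip in N (left out, the last holds). Time passes only in rows, so rows that repeat a pose let the fingers close. It gives the time, the measured TCP pose, the force and the opening at its end, in the units of the state.
- ctrl.get_obs(): the state, without advancing time (a new reading comes with each control period).
- viewer.camera(name): name is "scene" or "top"; returns (picture, depth): 400x640x3 uint8, blue, green, red; 400x640 float32, m along the optical axis (not along the pixel's ray), 0 where there is no reading.
- viewer.camera_info(name): a dict with "fx", "fy", "cx", "cy" (pixels), "R" (3x3) and "t" (3): a world point X has camera coordinates R X + t. Camera axes: x right, y down, z forward; pixel columns grow to the right and rows downward; lengths in m; the calibration is good to about 2 mm. A picture is of the moment at which its call begins. camera_info takes no time and is no camera call.
- ticket.hand_in(): hands the job in, once; it reports no verdict.
Trained networks look in the newest picture that a camera, given by its name, has taken for a name from the list of things; names that differ only in an ending like _2 or _b are one class to them, and where a whole thing is asked for, a point or a joint stands for the part that bears it (a point fixed in the world has none). Each returns a list of dicts, best first, with "confidence" (0 to 1); they miss things now and then, are a little off and sometimes report something else, mostly with a low value. They report only what shows in the picture. A call takes as long as a camera call.
- nets.silhouettes(camera, thing): "region" (400x640 bool, what is visible of it) and "extent" ([left, top, right, bottom] in pixels, round what is visible of it).
The state is a dict: "time_s": time; "qpos": joint angles; "joint_vel": joint speeds; "tau": joint torques, N m; "ee_pos": TCP position; "eef_rot": TCP orientation; "force": force on the tool from outside, world axes, zero at the start; "moment": the same for the moment, N m; "grip_width": finger opening in m.
Only numpy, scipy, OpenCV 4.12 (cv2) and the standard library are available. Lean on these libraries where they do the work, as an engineer would, in place of code of your own. Each camera call takes 0.05 s, during which the arm holds its last target. There are 200 camera calls.

## Working session

There is one attempt and no reset: what is moved stays moved. The work goes in short steps, Python scripts to look and compute and a tool call to move; the robot and the scene stay as the last step left them, time stands still between calls to the robot, and variables do not carry over. Pictures are saved under pics/ and viewed, about 8 in all and at most 12, crops included, and the job is handed in when it is done.

Besides the shell and the picture viewer there is one more tool, called by a JSON object that holds its "fn" and its "kwargs". carry_out: Moves the arm, as the interface text tells. Its arguments: {"type":"object","properties":{"commands":{"type":"array","items":{"type":"number"}},"force":{"type":"number"}},"required":["commands"]}

```bash
mkdir -p pics; cat > h.py <<'E'
import numpy as np, cv2
from station import ctrl, viewer, ticket, nets
def pts(cam, d, mask=None):
    i=viewer.camera_info(cam); v,u=np.nonzero((d>0) if mask is None else (mask&(d>0)))
    z=d[v,u]; c=np.stack([(u-i["cx"])/i["fx"]*z,(v-i["cy"])/i["fy"]*z,z],1)
    return (c-np.array(i["t"]))@np.array(i["R"])
E
python3 - <<'E'
from h import *
for c in("scene","top"):
    p,d=viewer.camera(c); cv2.imwrite(f"pics/{c}0.png",p); np.save(f"pics/{c}0.npy",d)
    for t in ("trim_rail","sheet_stop","handle_grip","stop_tab","screw_axis"):
        for r in nets.silhouettes(c,t)[:1]:
            P=pts(c,d,r["region"]); print(c,t,round(r["confidence"],2),r["extent"],P.mean(0).round(3),P.min(0).round(3),P.max(0).round(3)) if len(P) else print(c,t,'nodepth')
o=ctrl.get_obs(); print(o, ctrl.hold_point_z)
E
```

```text
scene trim_rail 0.57 [70.5, 212.7, 346.0, 399.7] [ 0.632 -0.121  0.024] [ 0.261 -0.329 -0.002] [0.848 0.151 0.171]
scene sheet_stop 0.94 [113.9, 220.6, 230.0, 349.8] [ 0.545 -0.154  0.058] [ 0.244 -0.245 -0.001] [ 0.651 -0.044  0.171]
scene handle_grip 0.87 [155.9, 219.4, 177.0, 248.6] [ 0.492 -0.133  0.138] [ 0.281 -0.142  0.001] [ 0.501 -0.079  0.166]
scene stop_tab 0.6 [305.2, 270.1, 366.5, 325.0] [0.723 0.077 0.033] [ 0.666  0.014 -0.   ] [0.786 0.123 0.059]
scene screw_axis 0.66 [117.2, 217.4, 233.3, 347.8] [ 0.544 -0.153  0.057] [ 0.252 -0.245 -0.002] [ 0.651 -0.038  0.171]
top trim_rail 0.75 [330.2, 78.8, 558.1, 255.6] [ 0.648 -0.129  0.022] [ 0.46  -0.327 -0.003] [0.844 0.148 0.171]
top sheet_stop 0.64 [427.8, 162.9, 527.4, 250.1] [ 0.531 -0.143  0.063] [ 0.475 -0.254 -0.   ] [ 0.646 -0.055  0.171]
top handle_grip 0.46 [238.6, 155.6, 338.1, 190.8] [0.637 0.237 0.006] [ 0.603  0.125 -0.003] [0.671 0.351 0.012]
top stop_tab 0.8 [424.3, 164.5, 529.1, 250.4] [ 0.532 -0.144  0.061] [ 0.467 -0.259 -0.003] [ 0.653 -0.055  0.171]
top screw_axis 0.76 [430.1, 168.4, 529.5, 252.8] [ 0.531 -0.144  0.063] [ 0.478 -0.256  0.   ] [ 0.646 -0.055  0.171]
{'time_s': 0.6, 'qpos': array([ 1.23039025e+00,  2.99879714e-01,  1.52100861e+00,  4.06813422e-05,
        1.32070703e+00, -6.66054268e-02]), 'joint_vel': array([-6.87919099e-04,  7.66222537e-06, -6.55292981e-05, -8.52294321e-04,
        6.30645644e-04,  9.23951510e-04]), 'tau': array([ 2.36121487e-04, -5.31477320e+01, -3.52834690e+01,  7.08212145e-02,
        2.14062876e-02, -2.79937404e-05]), 'ee_pos': array([0.14870648, 0.5295004 , 0.20545307]), 'eef_rot': array([-3.14155314e+00,  7.94310966e-08,  1.29698561e+00]), 'force': array([ 0.18954233,  0.057148  , -0.05966312]), 'moment': array([-0.0117691 ,  0.01889187,  0.01144995]), 'grip_width': 0.09379706719864794} 0.0188
```

View pics/top0.png

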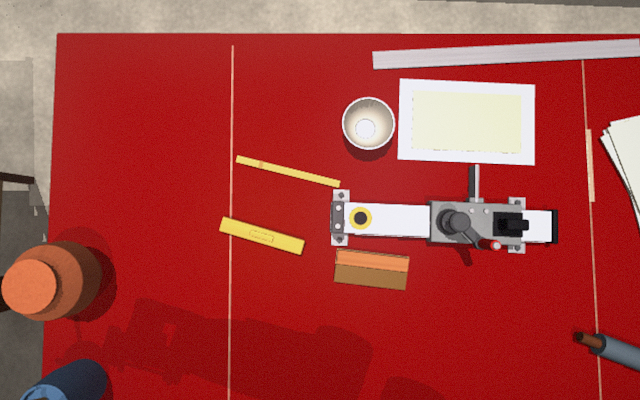

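View pics/scene0.png

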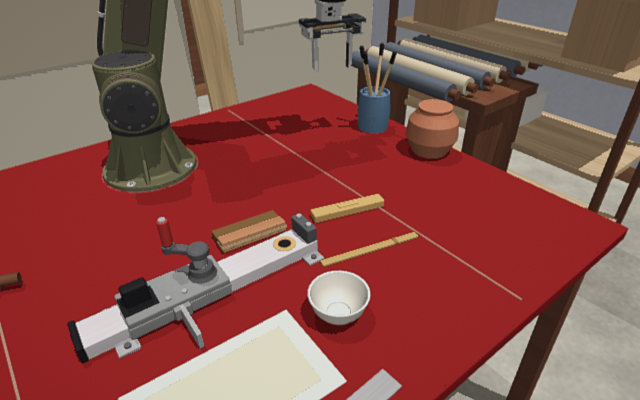

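The top view shows the rail running left to the end stop at about (340,217), the boss at (360,218), the tab at (508,225), the screw hub at (456,222) and the red grip at (496,244). The brush lies beside the rail on its −x side.

```bash
python3 - <<'E'
from h import *
p=cv2.imread("pics/top0.png");d=np.load("pics/top0.npy");i=viewer.camera_info("top")
P=pts("top",d,d>=0) if (d>0).all() else None
M=np.full((400,640,3),np.nan);v,u=np.nonzero(d>0);M[v,u]=pts("top",d)
roi=np.zeros((400,640),bool);roi[185:258,328:562]=1
z=M[...,2]
def rep(n,m):
    m=m&roi; q=M[m]; r=cv2.minAreaRect(q[:,:2].astype(np.float32)*1000); print(n,m.sum(),q.mean(0).round(4),np.round(r[0],1),np.round(r[1],1),round(r[2],1),"z",np.median(q[:,2]).round(4))
rep("rail",(z>.026)&(z<.034)); rep("tabtop",(z>.080)&(z<.095)&(np.arange(640)[None]>490)); rep("plate",(z>.042)&(z<.05)&(np.arange(640)[None]>425))
hsv=cv2.cvtColor(p,cv2.COLOR_BGR2HSV)
rep("grip",(z>.150)); rep("endstop",(z>.033)&(z<.04)&(np.arange(640)[None]<352))
rep("hubtop",(z>.06)&(z<.115)&(np.arange(640)[None]<475))
br=(hsv[...,0]>18)&(hsv[...,0]<32)&(hsv[...,1]>120); br[:,:345]=0;br[:,380:]=0
rep("boss",br)
# brush, bowl extents
for n,s in (("brush",np.s_[248:292,330:412]),("bowl",np.s_[95:155,338:398])):
    q=M[s].reshape(-1,3);q=q[q[:,2]>.012];print(n,q.min(0).round(3),q.max(0).round(3))
print(i["t"], -np.array(i["R"]).T@np.array(i["t"]))
E
```

```text
rail 3875 [ 0.5248 -0.0403  0.0307] [531.  -89.1] [135.  474.1] 4.9 z 0.0309
tabtop 270 [ 0.5221 -0.2109  0.0882] [ 522.4 -212.2] [43.9 21.3] 89.7 z 0.0885
plate 2244 [ 0.5281 -0.148   0.0471] [ 542.3 -150.4] [185.4 118.5] 87.3 z 0.0471
grip 134 [ 0.4886 -0.128   0.1639] [ 487.6 -130. ] [18.6 18.5] 47.8 z 0.1653
endstop 23 [0.5314 0.1191 0.0347] [538.7 124.4] [43.3 56.1] 87.3 z 0.034
hubtop 1074 [ 0.5288 -0.0097  0.087 ] [526.9  11.1] [272.7  65.7] 84.4 z 0.0719
boss 244 [nan nan nan] [532.4  83. ] [36.8 39.5] 49.4 z nan
brush [ 0.386 -0.017  0.012] [0.472 0.141 0.033]
bowl [0.676 0.015 0.012] [0.784 0.122 0.059]
[0.17390647 0.58879347 0.77856923] [0.53505577 0.18206131 0.81465347]
```

```bash
python3 - <<'E'
from h import *
p=cv2.imread("pics/top0.png");d=np.load("pics/top0.npy");i=viewer.camera_info("top");R=np.array(i["R"]);t=np.array(i["t"]);C=-R.T@t
def onz(u,v,z):
    r=R.T@np.array([(u-i["cx"])/i["fx"],(v-i["cy"])/i["fy"],1]); return (C+r*(z-C[2])/r[2])[:2]
g=cv2.cvtColor(p,cv2.COLOR_BGR2HSV)[...,1]
mid=[]
for u in list(range(378,426,2)):
    c=p[185:260,u,0].astype(float); w=np.nonzero(c>130)[0]
    lo,hi=onz(u,185+w[0]-.5,.03),onz(u,185+w[-1]+.5,.03); mid.append([*(lo+hi)/2,lo[0]-hi[0]])
mid=np.array(mid);f=np.polyfit(mid[:,1],mid[:,0],1);print("fit",f,"w",np.median(mid[:,2]),"x@.083",np.polyval(f,.083),"x@-.212",np.polyval(f,-.212))
hsv=cv2.cvtColor(p,cv2.COLOR_BGR2HSV);m=((hsv[...,0]>18)&(hsv[...,0]<32)&(hsv[...,1]>120)).astype(np.uint8);m[:,:346]=0;m[:,378:]=0;m[:195]=0;m[245:]=0
h=cv2.convexHull(np.argwhere(m)[:,::-1].astype(np.int32));e=cv2.fitEllipse(h);print(e,onz(*e[0],.03))
E
python3 -c "
import cv2;p=cv2.imread('pics/top0.png')[180:262,325:565];cv2.imwrite('pics/crop.png',cv2.resize(p,None,fx=3.3,fy=3.3,interpolation=cv2.INTER_CUBIC))"
```

```text
fit [0.04196572 0.53197719] w 0.06745333764340133 x@.083 0.5354603441891075 x@-.212 0.5230804573516808
((360.044189453125, 217.75892639160156), (21.524385452270508, 21.78090476989746), 134.22853088378906) [0.53700459 0.08414626]
```

View pics/crop.png

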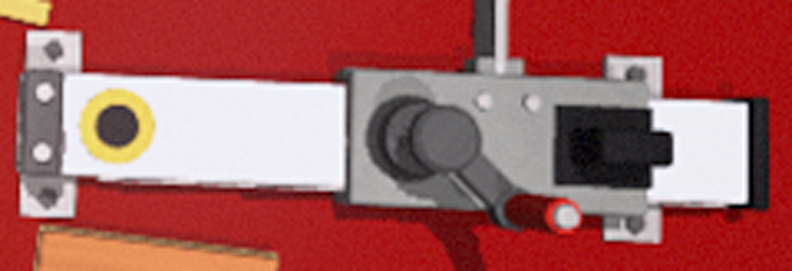

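{"fn": "carry_out", "kwargs": {"commands": [0,37.4,-74.2,0,0,0,-1.341,0,37.4,-74.2,0,0,0,-1.341,0,37.4,-74.2,0,0,0,-1.341,0,37.4,-74.2,0,0,0,-1.341,0,37.4,-74.2,0,0,0,-1.341,0,37.4,-74.2,0,0,0,-1.341,0,37.4,-74.2,0,0,0,-1.341,0,37.4,-74.2,0,0,0,-1.341,0,37.4,-74.2,0,0,0,-1.341,0,37.4,-74.2,0,0,0,-1.341,0,37.4,-74.2,0,0,0,-1.341,0,37.4,-74.2,0,0,0,-1.341], "force": 30}}

```text
time_s: 1.6
ee_pos: [0.3742, 0.081, 0.2058]
eef_rot: [-3.141, -0.001, -0.05]
force: [0.9, 2.2, -0.1]
grip_width: 0.0474
```

{"fn": "carry_out", "kwargs": {"commands": [0,14.8,-29.3,0,0,0,0.006,0,14.8,-29.3,0,0,0,0.006,0,14.8,-29.3,0,0,0,0.006,0,14.8,-29.3,0,0,0,0.006,0,14.8,-29.3,0,0,0,0.006,0,14.8,-29.3,0,0,0,0.006,0,14.8,-29.3,0,0,0,0.006,0,14.8,-29.3,0,0,0,0.006,0,14.8,-29.3,0,0,0,0.006,0,14.8,-29.3,-4,0,0,0.006,0,14.8,-29.3,-8,0,0,0.006,0,14.8,-29.3,-8,0,0,0.006]}}

```text
time_s: 2.6
ee_pos: [0.5191, -0.2106, 0.1191]
eef_rot: [-3.137, 0.009, -0.044]
force: [-0.7, 0.1, -2.7]
grip_width: 0.0468
```

```bash
python3 - <<'E'
from h import *
p,d=viewer.camera("scene");cv2.imwrite("pics/s1.png",cv2.resize(p[170:370,60:320],None,fx=3,fy=3))
print(ctrl.get_obs())
E
```

```text
{'time_s': 2.65, 'qpos': array([-4.50844098e-01,  4.08269587e-01,  1.57449013e+00,  7.56520933e-04,
        1.16449311e+00, -4.06994304e-01]), 'joint_vel': array([ 0.00468819, -0.07204569, -0.0892198 ,  0.00175646,  0.05575783,
       -0.00124158]), 'tau': array([-3.10417134e-01, -5.22782815e+01, -2.89656794e+01,  4.59772605e-02,
       -1.10093415e+00,  2.48730139e-04]), 'ee_pos': array([ 0.5205859 , -0.21114182,  0.12324278]), 'eef_rot': array([-3.1387154 ,  0.00492349, -0.04414367]), 'force': array([0.10559124, 0.01751391, 0.62657534]), 'moment': array([-0.08527187,  0.11281871, -0.05624458]), 'grip_width': 0.046730575007457135}
```

View pics/s1.png

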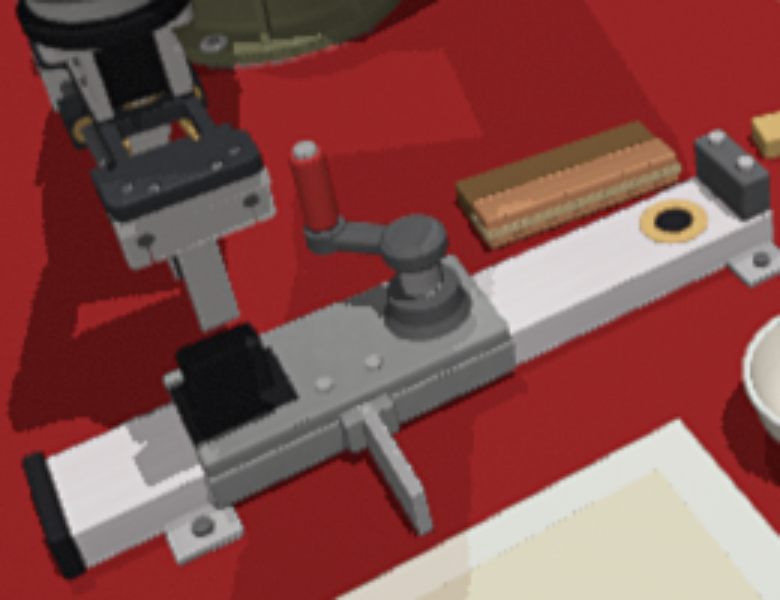

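The gripper stands over the black tab and the crank (grip at about (315,190) in the crop) is clear of it. Next I go down and close.

{"fn": "carry_out", "kwargs": {"commands": [0,0.2,-0.1,-3.5,0,0,0,0,0.2,-0.1,-6,0,0,0,0,0.2,-0.1,-7,0,0,0,0,0.2,-0.1,-7,0,0,0,1,0.2,-0.1,-7,0,0,0,1,0.2,-0.1,-7,0,0,0,1,0.2,-0.1,-7,0,0,0,1,0.2,-0.1,-7,0,0,0], "force": 25}}

```text
time_s: 3.32
ee_pos: [0.5232, -0.2124, 0.0547]
eef_rot: [-3.14, 0.003, -0.044]
force: [0.2, 0.7, 0.7]
grip_width: 0.0237
```

{"fn": "carry_out", "kwargs": {"commands": [1,0.03,0.7,0,0,0,0,1,0.09,2.0,0,0,0,0,1,0.16,3.6,0,0,0,0,1,0.23,5.2,0,0,0,0,1,0.3,6.8,0,0,0,0,1,0.37,8.4,0,0,0,0,1,0.44,10.0,0,0,0,0,1,0.51,11.6,0,0,0,0,1,0.58,13.2,0,0,0,0,1,0.65,14.7,0,0,0,0,1,0.7,15.8,0,0,0,0,1,0.73,16.5,0,0,0,0]}}

```text
time_s: 4.32
ee_pos: [0.5303, -0.0472, 0.0547]
eef_rot: [-3.141, 0.003, -0.044]
force: [0.9, -8.0, -7.4]
grip_width: 0.0218
```

{"fn": "carry_out", "kwargs": {"commands": [1,0.01,0.3,0,0,0,0,1,0.02,0.6,0,0,0,0,1,0.03,0.8,0,0,0,0,1,0.04,1.0,0,0,0,0,1,0.05,1.2,0,0,0,0,1,0.05,1.2,0,0,0,0]}}

```text
time_s: 4.82
ee_pos: [0.5309, -0.0349, 0.0547]
eef_rot: [-3.141, 0.003, -0.044]
force: [2.4, 1.5, -8.6]
grip_width: 0.0212
```

{"fn": "carry_out", "kwargs": {"commands": [1,0.01,0.2,0,0,0,0,1,0.01,0.3,0,0,0,0,1,0.01,0.4,0,0,0,0,1,0.01,0.4,0,0,0,0]}}

```text
time_s: 5.15
ee_pos: [0.531, -0.033, 0.0548]
eef_rot: [3.139, 0.003, -0.044]
force: [1.7, -19.1, -8.5]
grip_width: 0.022
```

```bash
cat > m.py <<'E'
from h import *
def grip(zlo=.14, pr=True):
    out=[]
    for c in ("top","scene"):
        p,d=viewer.camera(c);M=pts(c,d,d>0)
        k=(M[:,2]>zlo)&(M[:,2]<.175)&(abs(M[:,0]-.54)<.075)&(abs(M[:,1]-.085)<.085);q=M[k]
        if len(q):
            top=q[q[:,2]>q[:,2].max()-.006];print(c,len(q),top.mean(0).round(4),((top[:,:2].min(0)+top[:,:2].max(0))/2).round(4),np.percentile(q[:,2],95).round(4))
        out.append(p)
    return out
E
python3 - <<'E'
from m import *
a,b=grip();cv2.imwrite("pics/t2.png",np.vstack([cv2.resize(a[180:262,325:565],None,fx=3,fy=3),cv2.resize(b[150:270,140:380],None,fx=3,fy=2.8)]))
print(ctrl.get_obs()["force"],ctrl.get_obs()["ee_pos"])
E
```

```text
top 166 [0.5204 0.0013 0.1721] [0.5266 0.0014] 0.1726
scene 119 [0.5007 0.0466 0.1602] [0.4994 0.0476] 0.1624
[  1.10652352 -18.01522214  -7.96132464] [ 0.53103001 -0.03300935  0.05474947]
```

View pics/t2.png

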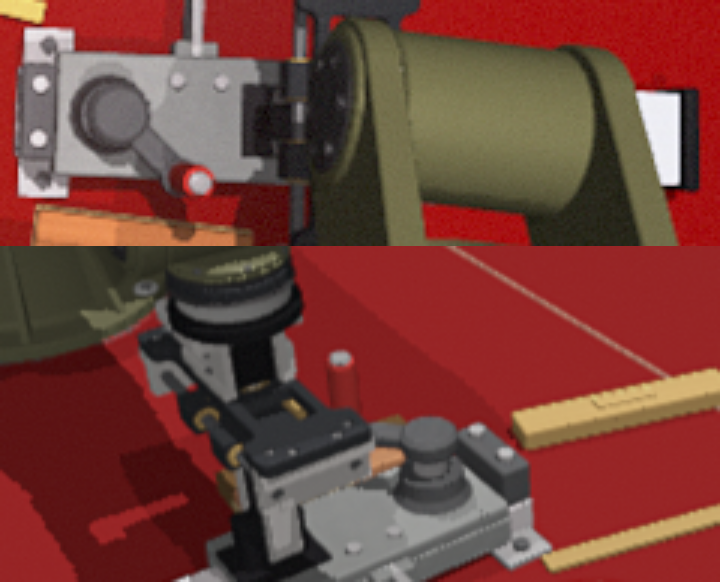

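The sheet stop is against the end stop (19 N reaction) and the grip top has sunk about 4 mm, so the nose has fallen in. Next I release the tab and rise.

{"fn": "carry_out", "kwargs": {"commands": [0,0,0,0,0,0,0,0,0,0,0,0,0,0,0,0,0,0,0,0,0,0,0,0,1,0,0,0,0,0,-0.5,4,0,0,0,0,0,-1,8,0,0,0,0,0,-2,12.2,0,0,0,0,0,-2,12.2,0,0,0,0,0,-2,12.2,0,0,0]}}

```text
time_s: 6.0
ee_pos: [0.532, -0.0532, 0.1797]
eef_rot: [3.139, -0.003, -0.044]
force: [0.1, 0.3, -0.1]
grip_width: 0.0467
```

```bash
python3 - <<'E'
from h import *
p,d=viewer.camera("top");i=viewer.camera_info("top");R=np.array(i["R"]);t=np.array(i["t"]);C=-R.T@t
M=np.full((400,640,3),np.nan);v,u=np.nonzero(d>0);M[v,u]=pts("top",d)
hsv=cv2.cvtColor(p,cv2.COLOR_BGR2HSV)
s=np.s_[195:262,335:420];m=np.zeros((400,640),bool);m[s]=1
g=m&(M[...,2]>.145);w=M[g];print("grip",g.sum(),np.median(w[:,2]),cv2.minEnclosingCircle((w[:,:2]*1000).astype(np.float32)),w.mean(0))
k=m&(M[...,2]>.1)&(M[...,2]<.14);k[:,385:]=0;w=M[k];print("knob",k.sum(),np.percentile(w[:,2],[5,50,95]).round(4))
h=np.percentile(w[:,2],60);w2=w[abs(w[:,2]-h)<.004];print(w2.mean(0),cv2.minEnclosingCircle((w2[:,:2]*1000).astype(np.float32)))
o=ctrl.get_obs();print(o["ee_pos"],o["force"],o["eef_rot"],o["time_s"])
cv2.imwrite("pics/t3.png",cv2.resize(p[180:262,325:565],None,fx=3.3,fy=3.3,interpolation=cv2.INTER_CUBIC))
E
```

```text
grip 112 0.15805765809589167 ((496.46533203125, 47.592491149902344), 9.883516311645508) [0.49693177 0.049183   0.15742058]
knob 480 [0.1004 0.1033 0.1141]
[0.52879493 0.07917796 0.10308194] ((518.5230102539062, 72.8023910522461), 40.77688980102539)
[ 0.53109179 -0.05289132  0.17760673] [ 0.1053552   0.55173773 -1.0518961 ] [ 3.13945265e+00  9.85590867e-04 -4.39931530e-02] 6.05
```

View pics/t3.png

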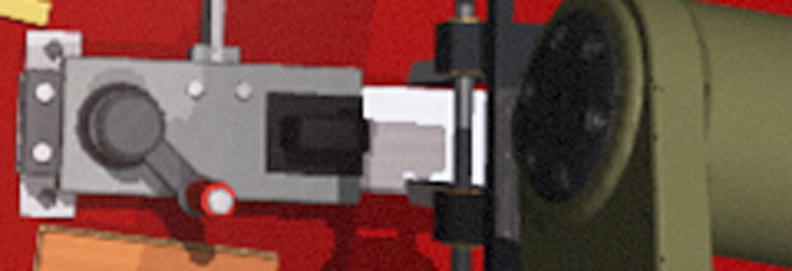

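{"fn": "carry_out", "kwargs": {"commands": [0,-1.2,3.4,0,0,0,0,0,-2.4,6.8,0,0,0,0,0,-3.46,10.07,0,0,0,0,0,-3.46,10.07,0,0,0,0,0,-3.46,10.07,0,0,0,0,0,-3.46,10.07,-3,0,0,0,0,-3.46,10.07,-5.5,0,0,0,0,-3.46,10.07,-6.5,0,0,0,0,-3.46,10.07,-6.5,0,0,0]}}

```text
time_s: 6.8
ee_pos: [0.4953, 0.0471, 0.11]
eef_rot: [3.139, 0.006, -0.045]
force: [-0.4, -0.0, -0.5]
grip_width: 0.047
```

{"fn": "carry_out", "kwargs": {"commands": [1,0,0,0,0,0,0,1,0,0,0,0,0,0,1,0,0,0,0,0,0,1,0,0,0,0,0,0,1,0,0,0,0,0,0,1,0,0,0,0,0,0], "force": 12}}

```text
time_s: 7.3
ee_pos: [0.4958, 0.0472, 0.1107]
eef_rot: [3.139, 0.005, -0.045]
force: [0.4, 0.6, 2.6]
grip_width: 0.0194
```

```bash
cat > c.py <<'E'
import sys; from h import *
# c.py end_phi nrows dz_end_mm push_mm cx cy
A=list(map(float,sys.argv[1:])); end,n,push=A[0],int(A[1]),A[2]; c=np.array(A[3:5]) if len(A)>4 else np.array([.5363,.0862]); 
o=ctrl.get_obs();p=o["ee_pos"];r=p[:2]-c;ph=np.arctan2(-r[1],-r[0]);ph+=2*np.pi*np.round(((float(A[5]) if len(A)>5 else end)-ph)/(2*np.pi))
print("phi",ph.round(3),"rad",np.hypot(*r).round(4),"z",p[2].round(4),"F",o["force"].round(1),"t",o["time_s"])
L=[]
for k in range(1,n+1):
    a=ph+(end-ph)*k/n; q=(c+.055*np.array([-np.cos(a),-np.sin(a)])-p[:2])*100; z=(a-ph)/(2*np.pi)*.5-push/10
    L+=[1,round(q[0],2),round(q[1],2),round(z,2),0,0,0]
print(L)
E
python3 c.py 1.7 12 0.4 .5363 .0862 .76
```

```text
phi 0.767 rad 0.0563 z 0.1107 F [0.4 0.6 2.6] t 7.3
[1, np.float64(0.4), np.float64(-0.21), np.float64(-0.03), 0, 0, 0, 1, np.float64(0.73), np.float64(-0.48), np.float64(-0.03), 0, 0, 0, 1, np.float64(1.08), np.float64(-0.72), np.float64(-0.02), 0, 0, 0, 1, np.float64(1.45), np.float64(-0.94), np.float64(-0.02), 0, 0, 0, 1, np.float64(1.83), np.float64(-1.13), np.float64(-0.01), 0, 0, 0, 1, np.float64(2.23), np.float64(-1.29), np.float64(-0.0), 0, 0, 0, 1, np.float64(2.64), np.float64(-1.41), np.float64(0.0), 0, 0, 0, 1, np.float64(3.06), np.float64(-1.51), np.float64(0.01), 0, 0, 0, 1, np.float64(3.48), np.float64(-1.57), np.float64(0.02), 0, 0, 0, 1, np.float64(3.91), np.float64(-1.59), np.float64(0.02), 0, 0, 0, 1, np.float64(4.34), np.float64(-1.59), np.float64(0.03), 0, 0, 0, 1, np.float64(4.76), np.float64(-1.55), np.float64(0.03), 0, 0, 0]
```

{"fn": "carry_out", "kwargs": {"commands": [1,0.35,-0.22,-0.03,0,0,0,1,0.7,-0.48,-0.03,0,0,0,1,1.08,-0.72,-0.02,0,0,0,1,1.45,-0.94,-0.02,0,0,0,1,1.83,-1.13,-0.01,0,0,0,1,2.23,-1.29,0,0,0,0,1,2.64,-1.41,0,0,0,0,1,3.06,-1.51,0.01,0,0,0,1,3.48,-1.57,0.02,0,0,0,1,3.91,-1.59,0.02,0,0,0,1,4.34,-1.59,0.03,0,0,0,1,4.76,-1.55,0.03,0,0,0]}}

```text
time_s: 8.3
ee_pos: [0.5437, 0.0302, 0.1115]
eef_rot: [3.137, 0.004, -0.045]
force: [-1.9, -10.1, 4.3]
grip_width: 0.0199
```

```bash
sed -i 's/round(q\[0\],2),round(q\[1\],2),round(z,2)/*[round(float(x),2) for x in (*q,z)]/' c.py; python3 c.py 2.8 12 0.4 .5363 .0862 1.7
```

```text
phi 1.703 rad 0.0565 z 0.1115 F [ -1.9 -10.1   4.3] t 8.3
[1, 0.47, 0.24, -0.03, 0, 0, 0, 1, 0.96, 0.37, -0.03, 0, 0, 0, 1, 1.43, 0.55, -0.02, 0, 0, 0, 1, 1.88, 0.77, -0.01, 0, 0, 0, 1, 2.31, 1.03, -0.0, 0, 0, 0, 1, 2.72, 1.33, 0.0, 0, 0, 0, 1, 3.09, 1.66, 0.01, 0, 0, 0, 1, 3.44, 2.03, 0.02, 0, 0, 0, 1, 3.75, 2.42, 0.03, 0, 0, 0, 1, 4.02, 2.85, 0.03, 0, 0, 0, 1, 4.25, 3.29, 0.04, 0, 0, 0, 1, 4.44, 3.76, 0.05, 0, 0, 0]
```

```bash
python3 c.py 2.8 12 0.4 .5357 .0848 1.7
```

```text
phi 1.717 rad 0.0552 z 0.1115 F [ -1.9 -10.1   4.3] t 8.3
[1, 0.48, 0.11, -0.03, 0, 0, 0, 1, 0.96, 0.25, -0.03, 0, 0, 0, 1, 1.42, 0.43, -0.02, 0, 0, 0, 1, 1.87, 0.65, -0.01, 0, 0, 0, 1, 2.29, 0.91, -0.0, 0, 0, 0, 1, 2.69, 1.21, 0.0, 0, 0, 0, 1, 3.06, 1.54, 0.01, 0, 0, 0, 1, 3.39, 1.91, 0.02, 0, 0, 0, 1, 3.7, 2.3, 0.02, 0, 0, 0, 1, 3.96, 2.72, 0.03, 0, 0, 0, 1, 4.19, 3.16, 0.04, 0, 0, 0, 1, 4.38, 3.62, 0.05, 0, 0, 0]
```

{"fn": "carry_out", "kwargs": {"commands": [1,0.48,0.11,-0.03,0,0,0,1,0.96,0.25,-0.03,0,0,0,1,1.42,0.43,-0.02,0,0,0,1,1.87,0.65,-0.01,0,0,0,1,2.29,0.91,0,0,0,0,1,2.69,1.21,0,0,0,0,1,3.06,1.54,0.01,0,0,0,1,3.39,1.91,0.02,0,0,0,1,3.7,2.3,0.02,0,0,0,1,3.96,2.72,0.03,0,0,0,1,4.19,3.16,0.04,0,0,0,1,4.38,3.62,0.05,0,0,0]}}

```text
time_s: 9.3
ee_pos: [0.5885, 0.0665, 0.1124]
eef_rot: [3.137, 0.002, -0.045]
force: [2.6, -4.1, 3.4]
grip_width: 0.0195
```

```bash
python3 c.py 3.6 9 0.4 .5357 .0848 2.8
```

```text
phi 2.808 rad 0.0559 z 0.1124 F [ 2.6 -4.1  3.4] t 9.3
[1, 0.06, 0.49, -0.03, 0, 0, 0, 1, 0.15, 0.97, -0.03, 0, 0, 0, 1, 0.21, 1.45, -0.02, 0, 0, 0, 1, 0.22, 1.93, -0.01, 0, 0, 0, 1, 0.19, 2.41, -0.0, 0, 0, 0, 1, 0.12, 2.89, 0.0, 0, 0, 0, 1, 0.0, 3.36, 0.01, 0, 0, 0, 1, -0.15, 3.82, 0.02, 0, 0, 0, 1, -0.35, 4.26, 0.02, 0, 0, 0]
```

{"fn": "carry_out", "kwargs": {"commands": [1,0.1,0.49,-0.04,0,0,0,1,0.19,0.97,-0.04,0,0,0,1,0.25,1.45,-0.04,0,0,0,1,0.26,1.93,-0.03,0,0,0,1,0.23,2.41,-0.02,0,0,0,1,0.16,2.89,-0.02,0,0,0,1,0.04,3.36,-0.01,0,0,0,1,-0.11,3.82,0,0,0,0]}}

```text
time_s: 9.97
ee_pos: [0.5877, 0.1051, 0.1128]
eef_rot: [3.137, 0.002, -0.045]
force: [-2.0, -4.5, 6.7]
grip_width: 0.0201
```

```bash
python3 c.py 4.2 7 0.6 .5361 .0847 3.5
```

```text
phi 3.518 rad 0.0555 z 0.1128 F [-2.  -4.5  6.7] t 9.9667
[1, -0.27, 0.47, -0.05, 0, 0, 0, 1, -0.54, 0.93, -0.04, 0, 0, 0, 1, -0.85, 1.37, -0.04, 0, 0, 0, 1, -1.2, 1.77, -0.03, 0, 0, 0, 1, -1.59, 2.14, -0.02, 0, 0, 0, 1, -2.01, 2.47, -0.01, 0, 0, 0, 1, -2.47, 2.76, -0.01, 0, 0, 0]
```

Still carried: pushing down gives Fz = 6.7 N. Continuing backward.

{"fn": "carry_out", "kwargs": {"commands": [1,-0.27,0.47,-0.05,0,0,0,1,-0.54,0.93,-0.04,0,0,0,1,-0.85,1.37,-0.04,0,0,0,1,-1.2,1.77,-0.03,0,0,0,1,-1.59,2.14,-0.02,0,0,0,1,-2.01,2.47,-0.01,0,0,0,1,-2.47,2.76,-0.01,0,0,0]}}

```text
time_s: 10.55
ee_pos: [0.5624, 0.1331, 0.1123]
eef_rot: [3.137, 0.002, -0.045]
force: [1.5, -1.0, -5.4]
grip_width: 0.0198
```

```bash
python3 c.py 4.7 6 0.6 .5361 .0847 4.2
```

```text
phi 4.215 rad 0.055 z 0.1123 F [ 1.5 -1.  -5.4] t 10.55
[1, -0.4, 0.19, -0.05, 0, 0, 0, 1, -0.81, 0.36, -0.05, 0, 0, 0, 1, -1.24, 0.49, -0.04, 0, 0, 0, 1, -1.67, 0.58, -0.03, 0, 0, 0, 1, -2.11, 0.64, -0.03, 0, 0, 0, 1, -2.56, 0.66, -0.02, 0, 0, 0]
```

Fz has flipped to −5.4 N. That is the screw's weight hanging in the pinch, so it has come off the thread end. I lower it gently.

{"fn": "carry_out", "kwargs": {"commands": [1,0,0,-0.1,0,0,0,1,0,0,-0.2,0,0,0,1,0,0,-0.3,0,0,0,1,0,0,-0.4,0,0,0,1,0,0,-0.45,0,0,0,1,0,0,-0.5,0,0,0,1,0,0,-0.5,0,0,0,1,0,0,-0.5,0,0,0]}}

```text
time_s: 11.22
ee_pos: [0.5629, 0.1329, 0.1085]
eef_rot: [3.137, 0.001, -0.045]
force: [-2.4, -0.2, 7.2]
grip_width: 0.0199
```

```bash
cat > g.py <<'E'
from h import *
for c in("top","scene"):
    p,d=viewer.camera(c);r=nets.silhouettes(c,"handle_grip")
    for q in r[:1]: P=pts(c,d,q["region"]); print(c,round(q["confidence"],2),q["extent"],np.percentile(P[:,2],[50,90,98]).round(4))
    cv2.imwrite(f"pics/{c}_g.png",cv2.resize(p[180:262,325:565] if c=="top" else p[130:290,150:370],None,fx=3,fy=3))
E
python3 g.py; python3 c.py 3.2 12 -0.1 .5361 .0847 4.2
```

```text
top 0.74 [361.1, 198.1, 437.3, 241.2] [0.0476 0.088  0.0902]
scene 0.39 [304.0, 190.1, 313.3, 215.2] [0.1327 0.153  0.1551]
phi 4.204 rad 0.0552 z 0.1085 F [-3.  -0.1  6.5] t 11.4167
[1, 0.38, -0.25, 0.0, 0, 0, 0, 1, 0.76, -0.53, -0.0, 0, 0, 0, 1, 1.1, -0.83, -0.01, 0, 0, 0, 1, 1.42, -1.16, -0.02, 0, 0, 0, 1, 1.71, -1.52, -0.02, 0, 0, 0, 1, 1.97, -1.89, -0.03, 0, 0, 0, 1, 2.2, -2.29, -0.04, 0, 0, 0, 1, 2.4, -2.71, -0.04, 0, 0, 0, 1, 2.56, -3.14, -0.05, 0, 0, 0, 1, 2.68, -3.59, -0.06, 0, 0, 0, 1, 2.76, -4.04, -0.06, 0, 0, 0, 1, 2.81, -4.5, -0.07, 0, 0, 0]
```

View pics/scene_g.png

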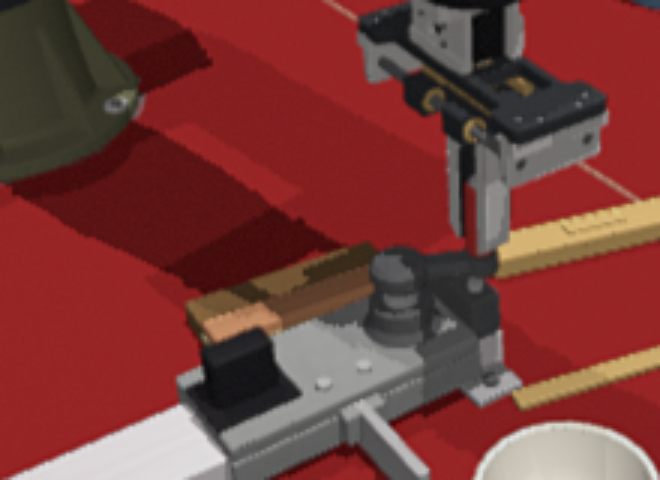

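The screw sank 3.8 mm in the hand and is carried again at Fz = +7 N, which fits a drop at φ ≈ 3.86 ± 0.35. The target is φ ≈ −2.42. Now turning forward.

{"fn": "carry_out", "kwargs": {"commands": [1,0.38,-0.25,0.02,0,0,0,1,0.76,-0.53,0.02,0,0,0,1,1.1,-0.83,0.01,0,0,0,1,1.42,-1.16,0,0,0,0,1,1.71,-1.52,-0.01,0,0,0,1,1.97,-1.89,-0.02,0,0,0,1,2.2,-2.29,-0.03,0,0,0,1,2.4,-2.71,-0.04,0,0,0,1,2.56,-3.14,-0.05,0,0,0,1,2.68,-3.59,-0.06,0,0,0,1,2.76,-4.04,-0.06,0,0,0,1,2.81,-4.5,-0.07,0,0,0]}}

```text
time_s: 12.42
ee_pos: [0.5914, 0.0875, 0.1079]
eef_rot: [3.137, -0.0, -0.045]
force: [1.8, 2.3, 0.5]
grip_width: 0.0195
```

```bash
python3 c.py 1.9 12 0 .5361 .0847 3.2
```

```text
phi 3.192 rad 0.0554 z 0.1079 F [1.8 2.3 0.5] t 12.4167
[1, -0.04, -0.59, -0.01, 0, 0, 0, 1, -0.11, -1.18, -0.02, 0, 0, 0, 1, -0.24, -1.76, -0.03, 0, 0, 0, 1, -0.43, -2.32, -0.03, 0, 0, 0, 1, -0.67, -2.86, -0.04, 0, 0, 0, 1, -0.98, -3.36, -0.05, 0, 0, 0, 1, -1.34, -3.83, -0.06, 0, 0, 0, 1, -1.74, -4.26, -0.07, 0, 0, 0, 1, -2.19, -4.65, -0.08, 0, 0, 0, 1, -2.68, -4.98, -0.09, 0, 0, 0, 1, -3.21, -5.26, -0.09, 0, 0, 0, 1, -3.75, -5.48, -0.1, 0, 0, 0]
```

{"fn": "carry_out", "kwargs": {"commands": [1,-0.03,-0.59,-0.01,0,0,0,1,-0.1,-1.18,-0.02,0,0,0,1,-0.23,-1.76,-0.03,0,0,0,1,-0.42,-2.32,-0.03,0,0,0,1,-0.67,-2.86,-0.04,0,0,0,1,-0.98,-3.36,-0.05,0,0,0,1,-1.34,-3.83,-0.06,0,0,0,1,-1.74,-4.26,-0.07,0,0,0,1,-2.19,-4.65,-0.08,0,0,0,1,-2.68,-4.98,-0.09,0,0,0,1,-3.21,-5.26,-0.09,0,0,0,1,-3.75,-5.48,-0.1,0,0,0]}}

```text
time_s: 13.42
ee_pos: [0.5538, 0.0312, 0.1069]
eef_rot: [3.136, -0.001, -0.046]
force: [2.7, -1.9, -0.9]
grip_width: 0.0195
```

```bash
python3 c.py 0.6 12 0 .5361 .0847 1.9
```

```text
phi 1.89 rad 0.0563 z 0.1069 F [ 2.7 -1.9 -0.9] t 13.4167
[1, -0.61, -0.03, -0.01, 0, 0, 0, 1, -1.19, -0.12, -0.02, 0, 0, 0, 1, -1.79, -0.15, -0.03, 0, 0, 0, 1, -2.38, -0.12, -0.03, 0, 0, 0, 1, -2.96, -0.02, -0.04, 0, 0, 0, 1, -3.53, 0.13, -0.05, 0, 0, 0, 1, -4.08, 0.35, -0.06, 0, 0, 0, 1, -4.6, 0.63, -0.07, 0, 0, 0, 1, -5.09, 0.96, -0.08, 0, 0, 0, 1, -5.54, 1.34, -0.09, 0, 0, 0, 1, -5.95, 1.77, -0.09, 0, 0, 0, 1, -6.31, 2.24, -0.1, 0, 0, 0]
```

{"fn": "carry_out", "kwargs": {"commands": [1,-0.6,-0.1,-0.01,0,0,0,1,-1.19,-0.18,-0.02,0,0,0,1,-1.79,-0.2,-0.03,0,0,0,1,-2.38,-0.17,-0.03,0,0,0,1,-2.96,-0.07,-0.04,0,0,0,1,-3.53,0.08,-0.05,0,0,0,1,-4.08,0.3,-0.06,0,0,0,1,-4.6,0.58,-0.07,0,0,0,1,-5.09,0.92,-0.08,0,0,0,1,-5.54,1.3,-0.09,0,0,0,1,-5.95,1.74,-0.09,0,0,0,1,-6.31,2.21,-0.1,0,0,0]}}

```text
time_s: 14.42
ee_pos: [0.4903, 0.054, 0.1059]
eef_rot: [3.136, -0.001, -0.046]
force: [3.7, -0.7, -3.3]
grip_width: 0.0198
```

```bash
python3 c.py -0.6 12 0 .5359 .0844 0.6
```

```text
phi 0.588 rad 0.0548 z 0.1059 F [ 3.7 -0.7 -3.3] t 14.4167
[1, -0.29, 0.46, -0.01, 0, 0, 0, 1, -0.53, 0.95, -0.02, 0, 0, 0, 1, -0.71, 1.46, -0.02, 0, 0, 0, 1, -0.84, 1.99, -0.03, 0, 0, 0, 1, -0.92, 2.53, -0.04, 0, 0, 0, 1, -0.94, 3.07, -0.05, 0, 0, 0, 1, -0.91, 3.62, -0.06, 0, 0, 0, 1, -0.83, 4.16, -0.06, 0, 0, 0, 1, -0.69, 4.68, -0.07, 0, 0, 0, 1, -0.5, 5.19, -0.08, 0, 0, 0, 1, -0.26, 5.68, -0.09, 0, 0, 0, 1, 0.02, 6.15, -0.09, 0, 0, 0]
```

{"fn": "carry_out", "kwargs": {"commands": [1,-0.29,0.46,-0.03,0,0,0,1,-0.53,0.95,-0.04,0,0,0,1,-0.71,1.46,-0.04,0,0,0,1,-0.84,1.99,-0.05,0,0,0,1,-0.92,2.53,-0.06,0,0,0,1,-0.94,3.07,-0.07,0,0,0,1,-0.91,3.62,-0.08,0,0,0,1,-0.83,4.16,-0.08,0,0,0,1,-0.69,4.68,-0.09,0,0,0,1,-0.5,5.19,-0.1,0,0,0,1,-0.26,5.68,-0.11,0,0,0,1,0.02,6.15,-0.11,0,0,0]}}

```text
time_s: 15.42
ee_pos: [0.4911, 0.1156, 0.105]
eef_rot: [3.135, -0.002, -0.045]
force: [7.8, -6.4, -4.1]
grip_width: 0.02
```

```bash
python3 c.py -1.7 11 0.2 .536 .0845 -0.6
```

```text
phi -0.605 rad 0.0546 z 0.105 F [ 7.8 -6.4 -4.1] t 15.4167
[1, 0.3, 0.46, -0.03, 0, 0, 0, 1, 0.68, 0.85, -0.04, 0, 0, 0, 1, 1.09, 1.21, -0.04, 0, 0, 0, 1, 1.53, 1.53, -0.05, 0, 0, 0, 1, 2.01, 1.8, -0.06, 0, 0, 0, 1, 2.51, 2.02, -0.07, 0, 0, 0, 1, 3.03, 2.19, -0.08, 0, 0, 0, 1, 3.56, 2.31, -0.08, 0, 0, 0, 1, 4.11, 2.38, -0.09, 0, 0, 0, 1, 4.65, 2.39, -0.1, 0, 0, 0, 1, 5.2, 2.35, -0.11, 0, 0, 0]
```

{"fn": "carry_out", "kwargs": {"commands": [1,0.35,0.42,-0.04,0,0,0,1,0.72,0.8,-0.05,0,0,0,1,1.13,1.16,-0.05,0,0,0,1,1.56,1.48,-0.06,0,0,0,1,2.03,1.75,-0.07,0,0,0,1,2.52,1.97,-0.08,0,0,0,1,3.04,2.13,-0.09,0,0,0,1,3.57,2.25,-0.09,0,0,0,1,4.11,2.32,-0.1,0,0,0,1,4.65,2.33,-0.11,0,0,0,1,5.2,2.29,-0.12,0,0,0]}}

```text
time_s: 16.33
ee_pos: [0.5437, 0.1389, 0.1038]
eef_rot: [3.136, -0.003, -0.045]
force: [-2.1, 3.9, 2.9]
grip_width: 0.0197
```

```bash
python3 c.py -2.42 8 0.2 .536 .0842 -1.7
```

```text
phi -1.711 rad 0.0552 z 0.1038 F [-2.1  3.9  2.9] t 16.3333
[1, 0.48, -0.11, -0.03, 0, 0, 0, 1, 0.95, -0.24, -0.03, 0, 0, 0, 1, 1.4, -0.42, -0.04, 0, 0, 0, 1, 1.84, -0.63, -0.05, 0, 0, 0, 1, 2.26, -0.88, -0.06, 0, 0, 0, 1, 2.65, -1.16, -0.06, 0, 0, 0, 1, 3.02, -1.48, -0.07, 0, 0, 0, 1, 3.36, -1.83, -0.08, 0, 0, 0]
```

{"fn": "carry_out", "kwargs": {"commands": [1,0.48,-0.09,-0.01,0,0,0,1,0.95,-0.22,-0.02,0,0,0,1,1.4,-0.4,-0.03,0,0,0,1,1.84,-0.61,-0.03,0,0,0,1,2.26,-0.86,-0.04,0,0,0,1,2.65,-1.14,-0.05,0,0,0,1,3.02,-1.46,-0.05,0,0,0,1,3.36,-1.81,-0.06,0,0,0,1,3.36,-1.81,-0.06,0,0,0,1,3.36,-1.81,-0.06,0,0,0], "force": 15}}

```text
time_s: 17.17
ee_pos: [0.5777, 0.1202, 0.1033]
eef_rot: [3.135, -0.004, -0.046]
force: [1.1, -1.6, 3.7]
grip_width: 0.0198
```

```bash
python3 c.py -2.42 1 0 .536 .0842 -2.4; python3 - <<'E'
from h import *
o=ctrl.get_obs();print(o["grip_width"],o["moment"])
a,d=viewer.camera("top");b,e=viewer.camera("scene")
cv2.imwrite("pics/f.png",np.hstack([a[80:320,200:570],b[130:370,150:430]]))
E
```

```text
phi -2.431 rad 0.0551 z 0.1033 F [ 1.1 -1.6  3.7] t 17.1667
[1, -0.05, 0.04, 0.0, 0, 0, 0]
0.019845428515922293 [-0.20324212 -0.13038918  0.03955941]
```

View pics/f.png

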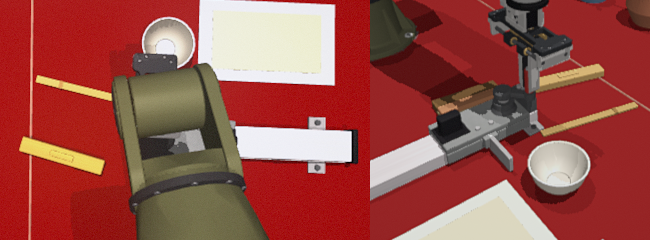

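The sheet stop is still against the end stop, the bystanders are in place and the grip is pinched. The TCP height of 0.1033 m matches the 0.1032 m predicted for one turn.

```bash
python3 -c "
from station import ticket
print(ticket.hand_in())"
```

```text
the job is handed in; nothing more can be done
None
```

The job is handed in: the screw is started by one forward turn, and the fingers are still pinching the red grip. The hand-in reports no verdict, so I don't know the judged result.

- **Sheet stop:** I slid it about 0.18 m by its tab until it met the end stop with a 19 N reaction. The grip top sank several millimetres, so the nose had fallen into the boss. In the last pictures it still looks home, though the arm partly hides it from above.
- **Backward turn:** I turned the crank back about 3.4 rad. The vertical force then flipped from +6.7 N to −5.4 N, which is the screw's weight hanging in the pinch. Lowered 3.8 mm, it was carried again at +7 N, which fits the drop. I know the drop angle only to about ±0.35 rad.
- **Forward turn:** I turned forward about 6.6 rad, one turn from the middle of that drop range. The tool height ended at 0.1033 m against 0.1032 m predicted, so the lift should be about −0.010 m ±0.3 mm. I inferred this from the angle and tool height, because the lift could not be read directly.
- **Last checks:** The opening was 19.8 mm on the 20 mm grip, with 15 N of grip commanded and outside forces under 4 N. The clock stood at 17.2 s. The bowl, paperweight, slip and brush look unmoved, but I did not re-measure them and the brush is hidden by the arm in the top view.

No check failed. The only disagreement was my first estimate of the screw axis, which was about 1.5 mm off; I corrected it from the side forces during the turn.

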